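Hold the portion dial at its third stop

TASK

Pull the drawer of the low dispensing chest all the way out by its brass handle. Then grip the black portion dial inside it and turn it clockwise, counting the clicks, to the third stop (the big red dot) without going past it; it springs back when let go, so finish still gripping the dial and holding it at that stop. Leave the jars and the other loose things on the counter where they stand.

Things in the scene. Friction and masses are not known exactly. Their poses are not given: they have to be found in the camera images.
- chest_front (a point): middle of the top front edge of the dark wood chest, which is fixed to the counter, 300 mm wide (y), 285 mm deep (x), 125 mm high, one red-brown drawer in its front face (-x, where the drawer comes out; z up). The drawer is 258 mm wide inside. A small weight and a bottle, up to 62 mm tall, are fixed on its top near the back
- chest_drawer0_handle (a point): middle of the drawer's handle: a level brass bar, 120 mm long and 11 mm thick, standing 35 mm off the drawer front and 38 mm below the top of the chest. Axes: -x is the way the drawer pulls out (level, roughly towards the robot), y runs along the bar, z up
- chest_drawer0 (a joint): how far the drawer is out, in m: 0 is shut, 0.20 is fully out (a hard stop). It slides with about 2.5 N of friction and stays where it is left
- dial_grip (a point): grip point of the portion dial, on its upright axis: a black bar 46 mm long, 14 mm wide, its top 17 mm above this point, on a black disc 28 mm below it. It stands in mid-drawer, 85 mm behind the front's face; drawer front and sides end at most 29 mm above the point, the chest's top 41 mm. Axes: z up, x along the bar; the white-marked end, the pointer, looks to -x. Turns with the dial
- dial (a joint): dial angle in rad, growing clockwise seen from above. 0: a return spring holds it there, pointer to the drawer's front. Click stops every 0.436 rad (25 degrees) to the fifth, with dots on the white ring; the third, 1.31 rad (75 degrees), is the big red dot. Turning takes 0.03 to 0.17 N m, rippling with the clicks; let go, it runs back to 0
- jar_a: amber glass jar with brass lid, 68 mm across, 110 mm tall; origin at the centre of its underside; leave alone
- jar_b: green glass jar with black lid, 68 mm across, 110 mm tall; origin at the centre of its underside; leave alone
- tin: red tin, 68 mm across, 100 mm tall; origin at the centre of its underside; leave alone
- stamp: black self-inking stamp, 56 x 42 x 75 mm; origin at the centre of its underside; leave alone
- mortar: open white ceramic mortar, 90 mm across, 65 mm tall; origin at the centre of its underside; leave alone
- pan: brass scale pan, 150 mm across, 22 mm tall; origin at the centre of its underside; leave alone

How it is judged:
On the way, in this order (a step that is already met when the one before it is completed fails the run):
1. the drawer is pulled fully out (within 20 mm), the dial still at zero (value of joint chest_drawer0 above 0.18 m and value of joint dial below 0.2 rad), for 0.2 s.
2. the dial is turned to the third stop and held there by the fingers for a second (value of joint dial between 1.168 and 1.448 rad and contact force between the fingers and dial above 1 N and value of joint chest_drawer0 above 0.17 m), for 1 s.
At the end, for the whole second after the job is handed in: the drawer is out by more than 170 mm, the fingers still grip the dial (over 1 N) and hold it still within 0.14 rad (8 degrees) of the third stop (all of step 2 and velocity of joint dial between -0.1 and 0.1 rad/s); the arm keeps its last pose, push and grip.
It fails at once if the dial is turned past the third stop (half-way to the fourth) (value of joint dial above 1.526 rad).
It fails at once if something standing on the counter is shifted by more than 30 mm (distance of any of jar_a, jar_b, tin, stamp, mortar, pan from where it was at the start of the episode above 0.03 m).
It also fails if it takes over 58 s, if anything falls off the work surface, if the arm or the gripper's body presses on something with over 40 N, if the wrist force passes 120 N, or if a joint passes its speed limit or range.

ROBOT

A 6-joint arm with a two-finger parallel gripper is mounted at the origin on the work surface. World frame = base frame: x ahead of the robot, y to its left, z up, the work surface at z = 0. Lengths are in m, angles in rad, forces in N, time in s.
With the tool pointing down it reaches from about 0.3 to 0.85 m from the base axis. Payload 5.4 kg.
Tool frame: the origin (TCP) lies on the centre line of the jaws, within the pads' length; the fingertips stand 17 mm ahead of it and the grasp point (between the pads) lies 2 mm behind it; z points along the fingers, y is the line along which they close (so a half turn about z gives the same grasp; the last joint's range is limited). The gripper opens to 85 mm and grips with 20 to 120 N. Pads are 22 mm wide; open, the fingers measure 114 mm over their backs; the gripper's body (76 mm by 85 mm) begins 54 mm behind the grasp point. The pads swing forward as they close: fully open they stand 13 mm farther back than shut.
Start: joints at [-1.444, 0.158, 1.597, -0, 1.386, -0.21], TCP at [0.19, -0.543, 0.248] pointing down, gripper open.
Joint ranges: [-2.91, 2.91], [-0.94, 2.29], [0.18, 2.7], [-1.29, 4.43], [0.17, 2.64], [-3, 3]. Speed limits (rad/s): [2.57, 2.57, 3.14, 3.14, 3.14, 3.14].

INTERFACE

Orientations are given as a 3x3 rotation matrix whose columns are the frame's x, y, z axes.
In Python, from station import arm, read_camera, recognise, regions_of, spot_point gives the robot as it stands.
- The arm moves only by the shell command python3 -m inch 'ROWS' [FORCE]. ROWS is text: rows parted by semicolons, each of 5 numbers parted by spaces: the opening, from 0 (shut) to 1 (fully open), then the shift along the tool's x, y, z in mm, then the turn about the tool's z in degrees. A call has exactly 10 rows; each row is the pose to reach, as a shift and turn from the pose commanded when the call began, along the tool's axes at that moment; what a row does not reach only later rows make up. A row lasts 1/10 s, in which the tool goes at most 50 mm and 8.59 degrees, less where a joint would pass 70% of its speed; a pose out of reach is approached as far as the arm can. A call with a gripper value outside its range is refused whole. The fingers move at their own pace and stop on an object; FORCE is the grip in N (left out, the last holds). Time passes only in rows, so rows that repeat a pose let the fingers close, or fill a call up. It gives the time, the measured TCP pose, the force, the opening and the grip force at its end, in the units of the state.
- arm.sense(): the state, without advancing time (a new reading comes with each control period).
- read_camera(name): name is "scene" or "side" or "wrist"; returns a dict with "image" (400x640x3 uint8, blue, green, red), "fx", "fy", "cx", "cy" (pixels), "k1" (the pictures are not rectified: a ray, as slopes to the right and down, at radius r is drawn at 1 + k1 r^2 times it, then the intrinsics apply), "rvec" (rotation vector, rad) and "tvec" (3), from world to camera coordinates, as OpenCV has them. Camera axes: x right, y down, z forward; pixel columns grow to the right and rows downward; lengths in m; the calibration is good to about 2 mm. A picture is of the moment at which its call begins. There is no depth.
- arm.hand_in(): hands the job in; it is judged then, once.
Trained networks look in a picture, given as the dict that the camera call returned (one of the last four; its "shot" number tells which), for a name from the list of things; names that differ only in an ending like _2 or _b are one class to them, and where a whole thing is asked for, a point or a joint stands for the part that bears it (a point fixed in the world has none). Each returns a list of dicts, best first, with "confidence" (0 to 1); they miss things now and then, are a little off and sometimes report something else, mostly with a low value. They report only what shows in the picture. A call takes as long as a camera call.
- recognise(picture, label): "at" ([column, row] in pixels, amid what is visible of it).
- regions_of(picture, label): "region" (400x640 bool, what is visible of it) and "at" ([column, row] in pixels, amid what is visible of it).
- spot_point(picture, label): "at" ([column, row] in pixels: a listed point, or the origin of a listed thing).
The state is a dict: "clock": time; "qpos": joint angles; "qvel": joint speeds; "joint_efforts": joint torques, N m; "tool_pos": TCP position; "tool_rot": TCP orientation; "wrist_force": force on the tool from outside, world axes, zero at the start; "torque": the same for the moment, N m; "finger_gap": finger opening in m; "grasp_force": force on a finger pad.
Only numpy, scipy, OpenCV 4.12 (cv2) and the standard library are available. Lean on these libraries where they do the work, as an engineer would, in place of code of your own. Each camera call takes 0.05 s, during which the arm holds its last target. There are 200 camera calls.

## Working session

There is one attempt and no reset: what is moved stays moved. The work goes in short steps, Python scripts to look and compute and a shell command to move; the robot and the scene stay as the last step left them, time stands still between calls to the robot, and variables do not carry over. Pictures are saved under pics/ and viewed, at most 10 in all, crops included, and the job is handed in when it is done.

```bash
mkdir -p pics; cat > h.py <<'E'
import numpy as np, cv2
from station import arm, read_camera, recognise, regions_of, spot_point
def ray(p,uv):
    R,_=cv2.Rodrigues(np.array(p["rvec"],float)); t=np.array(p["tvec"],float).ravel()
    x=np.array([(uv[0]-p["cx"])/p["fx"],(uv[1]-p["cy"])/p["fy"]]); s=x.copy()
    for _ in range(20): s=x/(1+p["k1"]*(s@s))
    d=R.T@np.array([s[0],s[1],1]); return -R.T@t, d/np.linalg.norm(d)
def tri(rs):
    A=np.zeros((3,3)); b=np.zeros(3)
    for c,d in rs:
        M=np.eye(3)-np.outer(d,d); A+=M; b+=M@c
    X=np.linalg.solve(A,b)
    return X,[round(1000*np.linalg.norm((np.eye(3)-np.outer(d,d))@(X-c)),1) for c,d in rs]
def onz(r,z): c,d=r; return c+d*(z-c[2])/d[2]
E
python3 - <<'E'
from h import *
P={n:read_camera(n) for n in("scene","side","wrist")}
for n in("scene","side"): cv2.imwrite(f"pics/{n}0.png",P[n]["image"])
for l in["chest_front","chest_drawer0_handle","dial_grip","jar_a","tin","stamp","mortar","pan"]:
    rs=[]
    for n in P:
        q=spot_point(P[n],l)
        print(l,n,[(np.round(a["at"]),round(a["confidence"],2)) for a in q[:3]])
        if q and q[0]["confidence"]>.4 and n!="wrist": rs.append(ray(P[n],q[0]["at"]))
    if len(rs)>1: print("  ",tri(rs))
    if l[0:2]not in("ch","di"): print([np.round(onz(r,0),3) for r in rs])
s=arm.sense();print(s["tool_pos"],s["tool_rot"],s["clock"])
E
```

```text
chest_front scene [(array([377., 190.]), 0.84)]
chest_front side [(array([353., 181.]), 0.7)]
chest_front wrist []
   (array([0.69930168, 0.0101104 , 0.12883575]), [np.float64(3.8), np.float64(3.8)])
chest_drawer0_handle scene [(array([355., 193.]), 0.65)]
chest_drawer0_handle side [(array([332., 196.]), 0.95), (array([352., 183.]), 0.48)]
chest_drawer0_handle wrist []
   (array([0.63385004, 0.0201496 , 0.07521424]), [np.float64(1.8), np.float64(1.8)])
dial_grip scene [(array([356., 190.]), 0.38)]
dial_grip side [(array([364., 189.]), 0.37)]
dial_grip wrist []
jar_a scene [(array([375., 133.]), 0.76), (array([408., 156.]), 0.76)]
jar_a side [(array([282., 175.]), 0.73), (array([318., 177.]), 0.6)]
jar_a wrist []
   (array([0.53685143, 0.36538916, 0.004453  ]), [np.float64(1.5), np.float64(1.5)])
[array([0.536, 0.368, 0.   ]), array([0.538, 0.378, 0.   ])]
tin scene [(array([271., 332.]), 0.76)]
tin side [(array([388., 296.]), 0.7)]
tin wrist []
   (array([ 0.64383775, -0.42224392,  0.00946675]), [np.float64(1.0), np.float64(1.0)])
[array([ 0.641, -0.419,  0.   ]), array([ 0.649, -0.4
[... 286 characters left out ...]
 0.   ])]
mortar scene [(array([339., 114.]), 0.85)]
mortar side [(array([242., 180.]), 0.65)]
mortar wrist []
   (array([ 0.37787672,  0.4073132 , -0.01421367]), [np.float64(5.3), np.float64(5.3)])
[array([0.381, 0.398, 0.   ]), array([0.377, 0.366, 0.   ])]
pan scene [(array([193., 301.]), 0.61)]
pan side [(array([308., 319.]), 0.77)]
pan wrist []
   (array([ 0.43002716, -0.44836703,  0.00435143]), [np.float64(2.9), np.float64(2.9)])
[array([ 0.43 , -0.449,  0.   ]), array([ 0.43, -0.44,  0.  ])]
[ 0.18999278 -0.54268902  0.24829808] [[ 9.43816235e-01  3.30470747e-01  9.38962959e-07]
 [ 3.30470747e-01 -9.43816235e-01 -2.69028915e-05]
 [-8.00441016e-06  2.57016855e-05 -1.00000000e+00]] 1.35
```

View pics/scene0.png

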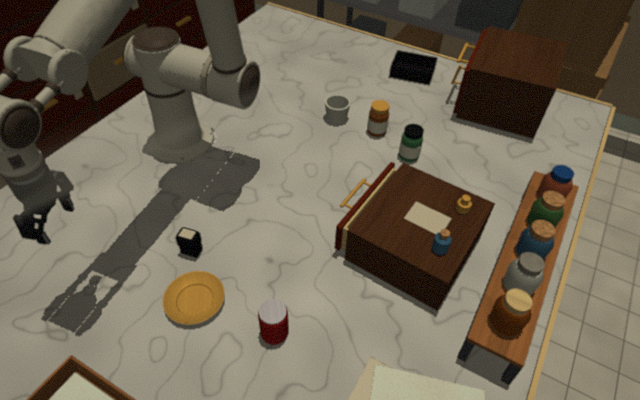

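View pics/side0.png

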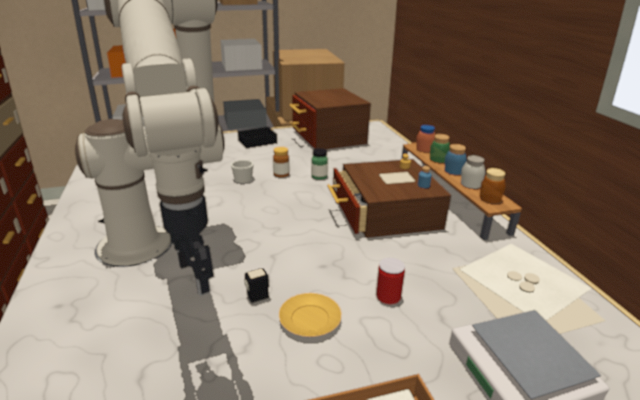

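The scene picture shows the chest at about (420,235), with the drawer slightly open and its handle running from (345,207) to (367,180). In the side picture the handle is near (333,195). The path from the arm to the chest is clear if I travel high. Next I need the chest yaw.

```bash
python3 - <<'E'
from h import *
P={n:read_camera(n) for n in("scene","side")}
a=cv2.resize(P["scene"]["image"][150:280,320:500],None,fx=4,fy=4,interpolation=2)[:, :720]
cv2.imwrite("pics/sc1.png",a)
cv2.imwrite("pics/si1.png",cv2.resize(P["side"]["image"][145:245,310:460],None,fx=5,fy=5,interpolation=2))
for n in P:
    for q in regions_of(P[n],"chest_drawer0_handle")[:2]: 
        v,u=np.nonzero(q["region"]); print(n,q["confidence"],len(u),u.min(),u.max(),v.min(),v.max())
E
```

```text
scene 0.83 1292 334 395 163 249
scene 0.34 755 398 423 124 161
side 0.59 1372 328 367 168 233
side 0.21 448 231 253 159 182
```

View pics/sc1.png

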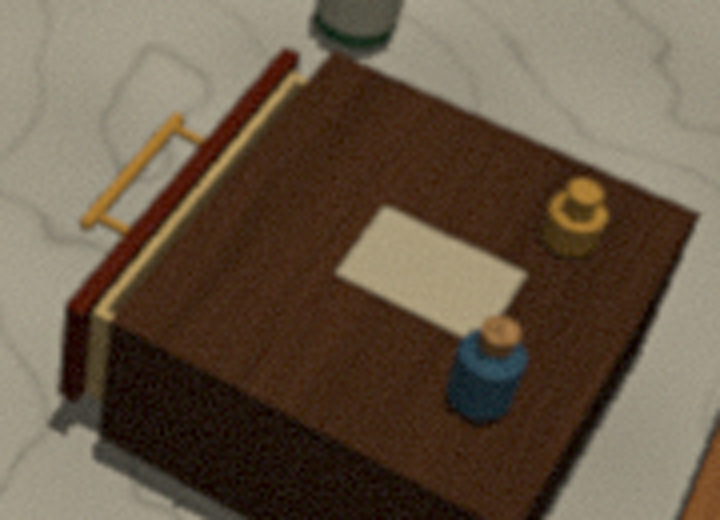

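View pics/si1.png

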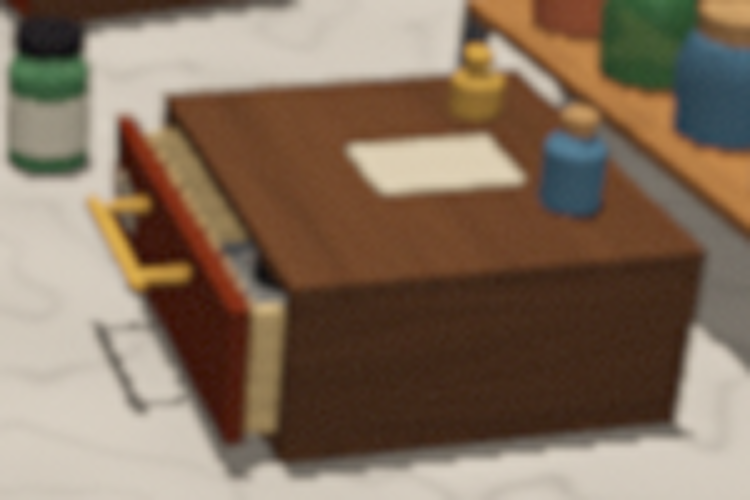

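The crops show the handle bar ends at scene (364.5,180) and (342.5,205), and at side (329.2,185.6) and (337.6,201.6). The chest's front top corners are at scene (403.8,163.8) and (347,228.8). The drawer stands about 20-30 mm open.

```bash
python3 - <<'E'
from h import *
S,D=read_camera("scene"),read_camera("side")
def T(a,b,n): X,e=tri([ray(S,a),ray(D,b)]); print(n,np.round(X,4),e); return X
hf=T((364.5,180),(329.2,185.6),"hfar");hn=T((342.5,205),(337.6,201.6),"hnear")
cf=T((403.75,163.75),(344,164.4),"cfar");cn=T((347,228.75),(368,202.4),"cnear")
Y=lambda a,b:np.degrees(np.arctan2(*((a-b)[:2]*[-1,1])))
print("yaw",Y(hf,hn),Y(cf,cn),"mid",(hf+hn)/2,(cf+cn)/2,np.linalg.norm(hf-hn),np.linalg.norm(cf-cn))
bf=onz(ray(S,(494.25,203.75)),.125);f=onz(ray(S,(403.75,163.75)),.125);n=onz(ray(S,(347,228.75)),.125);bn=onz(ray(D,(450,196)),.125);n2=onz(ray(D,(368,202.4)),.125);f2=onz(ray(D,(344,164.4)),.125)
print(Y(f,n),Y(f2,n2),(f+n)/2,(f2+n2)/2,np.degrees(np.arctan2(*((bf-f)[[1,0]]))),np.degrees(np.arctan2(*((bn-n2)[[1,0]]))))
s=arm.sense();R=s["tool_rot"];c,si=0,0
print("shift tool mm to handle+100:",1000*R.T@((hf+hn)/2+[0,0,.10]-s["tool_pos"]), R.round(3).tolist(), s["qpos"],s["finger_gap"],s["clock"])
E
```

```text
hfar [0.6377 0.0664 0.0892] [np.float64(1.1), np.float64(1.1)]
hnear [ 0.6292 -0.0496  0.0893] [np.float64(1.1), np.float64(1.1)]
cfar [0.7168 0.1487 0.1245] [np.float64(1.6), np.float64(1.6)]
cnear [ 0.6905 -0.1449  0.1281] [np.float64(1.3), np.float64(1.3)]
yaw -4.197308922794603 -5.12182181399954 mid [0.63341796 0.00840494 0.08926465] [0.70362278 0.00186214 0.1262891 ] 0.11632721954598654 0.29482235677938506
-5.3389391604504945 -4.685782341061799 [0.7021344  0.00442087 0.125     ] [0.70462912 0.00126717 0.125     ] -3.626559962473164 -5.352046608031832
shift tool mm to handle+100: [ 600.64623066 -373.56869004   59.03573148] [[0.944, 0.33, -0.0], [0.33, -0.944, 0.0], [-0.0, -0.0, -1.0]] [-1.44411890e+00  1.58370815e-01  1.59702903e+00 -3.04567795e-05
  1.38622264e+00 -2.10120267e-01] 0.08549207209256776 1.65
```

```bash
python3 -m inch '0.3 30 -19 3 -6.6; 0.3 60 -37 6 -13.2; 0.3 95 -59 9 -19.8; 0.3 130 -81 12 -26.4; 0.3 165 -103 15 -33; 0.3 200 -125 18 -39.6; 0.3 235 -147 21 -46.2; 0.3 270 -168 24 -52.8; 0.3 305 -190 27 -59.4; 0.3 340 -211 30 -66' 60
python3 - <<'E'
from h import *
s=arm.sense();R=s["tool_rot"];print(R.round(3).tolist(),s["qpos"].round(2) if hasattr(s["qpos"],"round") else s["qpos"])
print(1000*R.T@(np.array([.6335,.008,.19])-s["tool_pos"]))
E
```

```text
clock: 2.65
tool_pos: [0.4421, -0.2297, 0.2184]
tool_rot: [[0.077, 0.997, 0.001], [0.997, -0.077, -0.0], [-0.0, 0.001, -1.0]]
wrist_force: [0.0, 0.4, 0.5]
finger_gap: 0.0258
grasp_force: 0.0
[[0.077, 0.997, 0.001], [0.997, -0.077, -0.0], [-0.0, 0.001, -1.0]] [-0.72 -0.02  1.84  0.    1.32 -0.64]
[251.84162391 172.47186254  28.41403292]
```

```bash
python3 -m inch '0.3 30 18 0 0; 0.3 60 40 4 0; 0.3 95 62 8 0; 0.3 130 86 12 0; 0.3 165 110 16 0; 0.3 200 135 20 0; 0.3 230 155 24 0; 0.3 252 172 28 0; 0.3 252 172 28 0; 0.3 252 172 28 0'
python3 - <<'E'
from h import *
s=arm.sense();R=s["tool_rot"];print(R.round(4).tolist(),s["qpos"])
P={n:read_camera(n) for n in("wrist","scene","side")}
cv2.imwrite("pics/w1.png",P["wrist"]["image"])
rs=[]
for n in P:
    q=spot_point(P[n],"chest_drawer0_handle"); print(n,[(a["at"],a["confidence"]) for a in q[:2]])
    if q and n=="wrist": print(onz(ray(P[n],q[0]["at"]),.088))
E
```

```text
clock: 3.65
tool_pos: [0.6331, 0.006, 0.19]
tool_rot: [[0.081, 0.997, -0.001], [0.997, -0.081, -0.0], [-0.0, -0.001, -1.0]]
wrist_force: [-0.2, -0.6, 0.3]
finger_gap: 0.0256
grasp_force: 0.0
[[0.081, 0.9967, -0.0009], [0.9967, -0.081, -0.0003], [-0.0004, -0.0008, -1.0]] [-1.80853145e-01  3.52797362e-01  1.48215597e+00 -5.12384356e-04
  1.30743486e+00 -9.96101707e-02]
wrist [([313.0, 196.6], 0.57)]
[0.62828964 0.01294895 0.088     ]
scene [([350.7, 191.2], 0.89)]
side [([333.5, 193.9], 0.62)]
```

View pics/w1.png

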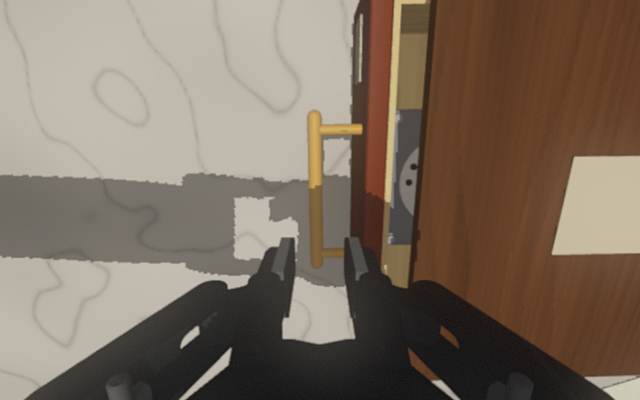

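The wrist view shows the brass bar from (314,115) to (317,262), almost midway between the fingers at (283,265) and (352,265). The drawer front is at about x=370.

```bash
python3 - <<'E'
from h import *
P=read_camera("wrist");s=arm.sense();R=s["tool_rot"]
a=onz(ray(P,(314.5,118)),.088);b=onz(ray(P,(317.5,258)),.088);c=onz(ray(P,(360,188)),.11);print(a,b,(a+b)/2,c)
print(np.degrees(np.arctan2(-(a-b)[0],(a-b)[1])))
print(1000*R.T@((a+b)/2+[0,0,-.002]-s["tool_pos"]))
E
```

```text
[0.63483065 0.0724202  0.088     ] [ 0.62731218 -0.04304408  0.088     ] [0.63107141 0.01468806 0.088     ] [0.66357979 0.02186237 0.11      ]
-3.72556205715416
[  9.35426287  -2.82601688 104.63183008]
```

```bash
python3 -m inch '0.3 3 -2 15 0; 0.3 6 -2 30 0; 0.3 6 -2 45 0; 0.3 6 -2 60 0; 0.3 6 -2 72 0; 0.3 6 -2 82 0; 0.3 6 -2 92 0; 0.3 6 -2 100 0; 0.3 6 -2 100 0; 0.3 6 -2 100 0'
python3 -m inch '0 0 0 0 0; 0 0 0 0 0; 0 0 0 0 0; 0 0 0 0 0; 0 0 0 0 0; 0 0 0 0 0; 0 0 0 0 0; 0 0 0 0 0; 0 0 0 0 0; 0 0 0 0 0' 60
```

```text
clock: 5.0
tool_pos: [0.632, 0.0119, 0.0905]
tool_rot: [[0.082, 0.997, 0.0], [0.997, -0.082, -0.0], [-0.0, 0.0, -1.0]]
wrist_force: [0.6, 0.1, 0.9]
finger_gap: 0.0255
grasp_force: 0.0
clock: 6.0
tool_pos: [0.6321, 0.012, 0.0911]
tool_rot: [[0.082, 0.997, 0.001], [0.997, -0.082, -0.0], [-0.0, 0.001, -1.0]]
wrist_force: [-2.9, 0.2, 6.0]
finger_gap: 0.0089
grasp_force: 58.9
```

```bash
python3 -m inch '0 0 -4 0 0; 0 0 -12 0 0; 0 0 -24 0 0; 0 0 -40 0 0; 0 0 -56 0 0; 0 0 -72 0 0; 0 0 -88 0 0; 0 0 -104 0 0; 0 0 -116 0 0; 0 0 -122 0 0'
```

```text
clock: 7.0
tool_pos: [0.51, 0.0204, 0.0911]
tool_rot: [[0.082, 0.997, 0.002], [0.997, -0.082, -0.004], [-0.003, 0.002, -1.0]]
wrist_force: [2.7, -5.9, 2.6]
finger_gap: 0.0086
grasp_force: 59.5
```

```bash
python3 -m inch '0 0 -6 0 0; 0 0 -12 0 0; 0 0 -18 0 0; 0 0 -24 0 0; 0 0 -28 0 0; 0 0 -32 0 0; 0 0 -36 0 0; 0 0 -40 0 0; 0 0 -42 0 0; 0 0 -42 0 0'
```

```text
clock: 8.0
tool_pos: [0.4686, 0.0233, 0.0911]
tool_rot: [[0.081, 0.997, 0.002], [0.997, -0.081, -0.005], [-0.005, 0.002, -1.0]]
wrist_force: [0.4, -10.0, 4.3]
finger_gap: 0.0087
grasp_force: 59.7
```

```bash
python3 -m inch '0 -1 -3 0 0; 0 -1 -6 0 0; 0 -1 -9 0 0; 0 -1 -12 0 0; 0 -1 -14 0 0; 0 -1 -16 0 0; 0 -1 -18 0 0; 0 -1 -20 0 0; 0 -1 -20 0 0; 0 -1 -20 0 0'
```

```text
clock: 9.0
tool_pos: [0.4514, 0.0244, 0.0912]
tool_rot: [[0.082, 0.997, 0.009], [0.997, -0.082, -0.004], [-0.003, 0.01, -1.0]]
wrist_force: [13.1, -7.2, -6.9]
finger_gap: 0.0088
grasp_force: 58.8
```

```bash
python3 -m inch '0 1 3 0 0; 0.3 1 3 0 0; 0.3 1 3 0 0; 0.3 1 3 0 0; 0.3 1 3 0 0; 0.3 1 3 0 0; 0.3 1 3 -15 0; 0.3 1 3 -35 0; 0.3 1 3 -60 0; 0.3 1 3 -90 0'
python3 -m inch '0.6 0 20 -20 0; 0.6 0 40 -30 0; 0.6 0 60 -30 0; 0.6 0 60 -30 0; 0.6 0 60 -30 0; 0.6 0 60 -30 0; 0.6 0 60 -30 0; 0.6 0 60 -30 0; 0.6 0 60 -30 0; 0.6 0 60 -30 0'
python3 - <<'E'
from h import *
P={n:read_camera(n) for n in("wrist","scene","side")}
cv2.imwrite("pics/w2.png",P["wrist"]["image"])
rs=[]
for n in P:
    q=spot_point(P[n],"dial_grip"); print(n,[(a["at"],a["confidence"]) for a in q[:2]])
    if q: rs.append(ray(P[n],q[0]["at"]))
print(tri(rs),[onz(r,.085) for r in rs]); s=arm.sense();print(s["tool_pos"],s["qpos"])
E
```

```text
clock: 10.0
tool_pos: [0.4504, 0.0271, 0.1803]
tool_rot: [[0.082, 0.997, -0.002], [0.997, -0.082, 0.001], [0.0, -0.002, -1.0]]
wrist_force: [0.4, -0.7, 0.2]
finger_gap: 0.0256
grasp_force: 0.0
clock: 11.0
tool_pos: [0.511, 0.022, 0.2103]
tool_rot: [[0.082, 0.997, 0.0], [0.997, -0.082, -0.0], [-0.0, 0.0, -1.0]]
wrist_force: [-0.5, -1.0, 0.2]
finger_gap: 0.0511
grasp_force: 0.0
wrist [([387.0, 199.0], 0.81), ([247.6, 199.9], 0.52)]
scene [([331.3, 181.9], 0.57)]
side [([315.1, 194.4], 0.72)]
(array([0.56791846, 0.01222125, 0.09077872]), [np.float64(4.3), np.float64(7.3), np.float64(5.7)]) [array([0.57023798, 0.01462433, 0.085     ]), array([0.55818789, 0.01558143, 0.085     ]), array([0.5766088 , 0.02175415, 0.085     ])]
[0.51115246 0.02192731 0.21030366] [-1.93698959e-01  2.59492877e-02  1.81574547e+00  3.22995951e-05
  1.29994181e+00 -1.11581986e-01]
```

View pics/w2.png

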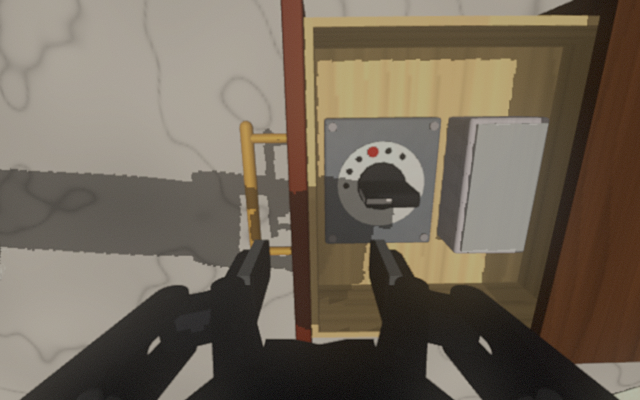

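The wrist view shows the open drawer, with the dial's ring centre at about (381,183), its bar along the drawer's depth, and the red dot at (372,152). Next I work out the axis position from the ring.

```bash
python3 - <<'E'
from h import *
P=read_camera("wrist");s=arm.sense();R=s["tool_rot"]
for z in(.05,.056): print(z,onz(ray(P,(381,183)),z))
a,b=[onz(ray(P,p),.05) for p in((325,119),(330,242))];c,d=[onz(ray(P,p),.05) for p in((440,119),(434,242))]
print(a,b,c,d,(a+b+c+d)/4)
f1,f2=[onz(ray(P,p),.113) for p in((282,5),(296,330))];print("front",f1,f2,np.degrees(np.arctan2(-(f1-f2)[0],(f1-f2)[1])))
e1,e2=[onz(ray(P,p),.109) for p in((312,20),(598,16))];print(np.degrees(np.arctan2((e2-e1)[1],(e2-e1)[0])))
X=np.array([.5705,.0146,.16]); print(1000*R.T@(X-s["tool_pos"]))
E
```

```text
0.05 [0.57210682 0.02040874 0.05      ]
0.056 [0.57095644 0.02198503 0.056     ]
[0.52148314 0.08608096 0.05      ] [ 0.51723446 -0.039164    0.05      ] [0.62856675 0.07755367 0.05      ] [ 0.62651121 -0.04816183  0.05      ] [0.57344889 0.0190772  0.05      ]
front [0.49777626 0.16350485 0.113     ] [ 0.4802847 -0.0942132  0.113    ] -3.882760796579705
-3.443856167333857
[-2.40573952 59.72770402 50.29899069]
```

```bash
python3 -m inch '0.5 0 8 0 -8.5; 0.5 0 16 0 -17; 0.5 0 24 0 -25.5; 0.5 0 32 0 -34; 0.5 1 40 0 -42.5; 0.5 1 48 0 -51; 0.5 2 54 0 -59.5; 0.5 2 60 0 -68; 0.5 2 60 10 -76.5; 0.5 2 60 20 -85'
python3 -m inch '0.5 0 0 5 -5.5; 0.5 0 0 15 -5.5; 0.5 0 0 25 -5.5; 0.5 0 0 25 -5.5; 0.5 0 0 25 -5.5; 0.5 0 0 25 -5.5; 0.5 0 0 25 -5.5; 0.5 0 0 25 -5.5; 0.5 0 0 25 -5.5; 0.5 0 0 25 -5.5'
python3 - <<'E'
from h import *
P={n:read_camera(n) for n in("wrist","scene","side")}
cv2.imwrite("pics/w3.png",P["wrist"]["image"])
for n in P:
    q=spot_point(P[n],"dial_grip"); print(n,[(a["at"],a["confidence"],onz(ray(P[n],a["at"]),.084)) for a in q[:2]])
E
```

```text
clock: 12.35
tool_pos: [0.5716, 0.0189, 0.1903]
tool_rot: [[-0.987, 0.162, 0.001], [0.162, 0.987, -0.0], [-0.001, -0.0, -1.0]]
wrist_force: [-0.1, -0.3, -0.3]
finger_gap: 0.0427
grasp_force: 0.0
clock: 13.35
tool_pos: [0.5712, 0.019, 0.1654]
tool_rot: [[-0.997, 0.073, 0.0], [0.073, 0.997, -0.0], [-0.0, -0.0, -1.0]]
wrist_force: [-0.3, 0.0, 0.1]
finger_gap: 0.0432
grasp_force: 0.0
wrist [([318.6, 215.3], 0.71, array([0.57372777, 0.01946201, 0.084     ]))]
scene [([332.6, 181.5], 0.49, array([0.56013364, 0.01976556, 0.084     ])), ([190.2, 250.6], 0.29, array([ 0.37435359, -0.37438964,  0.084     ]))]
side [([313.9, 197.1], 0.49, array([0.56827016, 0.0062892 , 0.084     ]))]
```

View pics/w3.png

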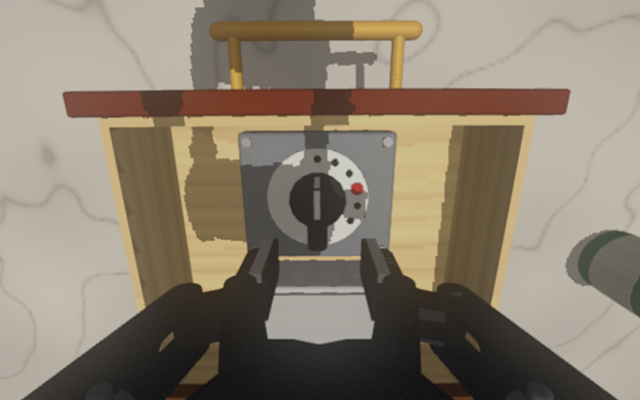

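The wrist view shows the dial bar at column 317, centred between the fingers at (265,262) and (375,262) and aligned with them, so I descend and grip.

```bash
python3 -m inch '0.5 0 0 15 0; 0.5 0 0 30 0; 0.5 0 0 42 0; 0.5 0 0 52 0; 0.5 0 0 60 0; 0.5 0 0 68 0; 0.5 0 0 74 0; 0.5 0 0 79 0; 0.5 0 0 79 0; 0.5 0 0 79 0'
python3 -m inch '0.15 0 0 0 0; 0.15 0 0 0 0; 0.15 0 0 0 0; 0.15 0 0 0 0; 0 0 0 0 0; 0 0 0 0 0; 0 0 0 0 0; 0 0 0 0 0; 0 0 0 0 0; 0 0 0 0 0' 30
```

```text
clock: 14.65
tool_pos: [0.5713, 0.019, 0.0865]
tool_rot: [[-0.997, 0.073, 0.0], [0.073, 0.997, -0.0], [-0.0, -0.0, -1.0]]
wrist_force: [0.5, 1.1, -0.8]
finger_gap: 0.0428
grasp_force: 0.0
clock: 15.65
tool_pos: [0.5715, 0.0176, 0.087]
tool_rot: [[-0.997, 0.073, 0.001], [0.073, 0.997, -0.002], [-0.001, -0.002, -1.0]]
wrist_force: [-0.3, -4.8, 3.1]
finger_gap: 0.0133
grasp_force: 29.8
```

```bash
python3 -m inch '0 0 -1.5 0 0; 0 0 -1.5 0 0; 0 0 -1.5 0 3; 0 0 -1.5 0 6; 0 0 -1.5 0 10; 0 0 -1.5 0 14; 0 0 -1.5 0 18; 0 0 -1.5 0 22; 0 0 -1.5 0 25; 0 0 -1.5 0 25' 50
python3 -c "
from station import arm;s=arm.sense();print(s['torque'],s['qpos'])"
```

```text
clock: 16.65
tool_pos: [0.5716, 0.0176, 0.087]
tool_rot: [[-0.873, 0.488, 0.001], [0.488, 0.873, -0.0], [-0.001, 0.001, -1.0]]
wrist_force: [-1.0, -0.2, 5.1]
finger_gap: 0.0137
grasp_force: 53.6
[0.10625859 0.05684131 0.09396992] [-1.80534434e-01  3.27630083e-01  1.73634396e+00  1.08427735e-04
  1.07631439e+00 -1.24186954e+00]
```

Forces are low and the first stop is reached. I continue to 50 degrees, then 75.

```bash
python3 -m inch '0 0 0 0 3; 0 0 0 0 6; 0 0 0 0 9; 0 0 0 0 12; 0 0 0 0 15; 0 0 0 0 18; 0 0 0 0 21; 0 0 0 0 23; 0 0 0 0 25; 0 0 0 0 25'
python3 -c "
from station import arm;s=arm.sense();print(s['torque'])"
python3 -m inch '0 0 0 0 3; 0 0 0 0 6; 0 0 0 0 9; 0 0 0 0 12; 0 0 0 0 15; 0 0 0 0 17; 0 0 0 0 19; 0 0 0 0 21; 0 0 0 0 23; 0 0 0 0 23'
python3 - <<'E'
from h import *
s=arm.sense();print(s['torque'],s["tool_rot"][0],"tool x heading",np.degrees(np.arctan2(s["tool_rot"][1][0],s["tool_rot"][0][0])))
P=read_camera("wrist");cv2.imwrite("pics/w4.png",P["image"])
E
```

```text
clock: 17.65
tool_pos: [0.5717, 0.0177, 0.087]
tool_rot: [[-0.586, 0.81, 0.002], [0.81, 0.586, 0.0], [-0.001, 0.001, -1.0]]
wrist_force: [-0.2, 1.2, 5.2]
finger_gap: 0.0131
grasp_force: 53.7
[0.13994551 0.02299473 0.09956263]
clock: 18.65
tool_pos: [0.5718, 0.0177, 0.087]
tool_rot: [[-0.223, 0.975, 0.002], [0.975, 0.223, 0.0], [-0.0, 0.002, -1.0]]
wrist_force: [0.6, 1.3, 5.6]
finger_gap: 0.0136
grasp_force: 53.6
[ 0.1868918  -0.10642944  0.11188565] [-0.22282762  0.97485563  0.00208859] tool x heading 102.87516825812445
```

View pics/w4.png

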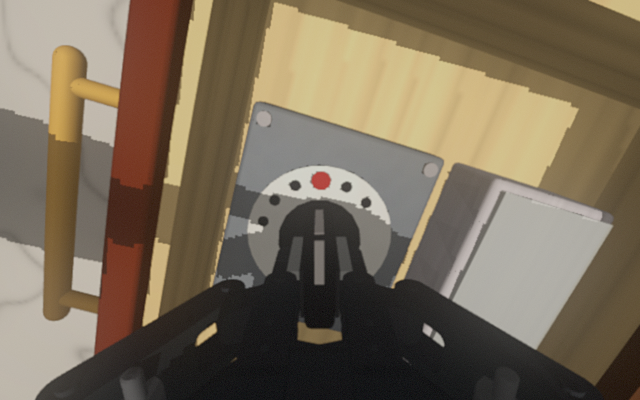

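The picture shows the white pointer line at (318,215) aimed at the red dot (320,181). I add the last 2 degrees and hold.

```bash
python3 -m inch '0 0 0 0 1; 0 0 0 0 2; 0 0 0 0 2; 0 0 0 0 2; 0 0 0 0 2; 0 0 0 0 2; 0 0 0 0 2; 0 0 0 0 2; 0 0 0 0 2; 0 0 0 0 2'
python3 -m inch '0 0 0 0 0; 0 0 0 0 0; 0 0 0 0 0; 0 0 0 0 0; 0 0 0 0 0; 0 0 0 0 0; 0 0 0 0 0; 0 0 0 0 0; 0 0 0 0 0; 0 0 0 0 0'
python3 -c "
from station import arm;print(arm.hand_in())"
```

```text
clock: 19.7
tool_pos: [0.5719, 0.0176, 0.087]
tool_rot: [[-0.19, 0.982, 0.002], [0.982, 0.19, 0.0], [-0.0, 0.002, -1.0]]
wrist_force: [0.6, 0.8, 5.2]
finger_gap: 0.0133
grasp_force: 53.7
clock: 20.7
tool_pos: [0.5719, 0.0177, 0.0871]
tool_rot: [[-0.19, 0.982, 0.002], [0.982, 0.19, 0.0], [-0.0, 0.002, -1.0]]
wrist_force: [0.3, 0.9, 4.8]
finger_gap: 0.0131
grasp_force: 53.7
the job is handed in; nothing more can be done
None
```

I pulled the drawer out to its stop and turned the dial 75° clockwise to the red dot, where the gripper still holds it; the job is handed in at 20.7 s, no verdict was returned, and the arm touched none of the loose things as far as I could see.

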